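# Rock the angle gauge on the log stake to its red mark

## Robot

A 6-joint arm with a two-finger parallel gripper is mounted at the origin on the work surface. World frame = base frame: x ahead of the robot, y to its left, z up, the work surface at z = 0. Lengths are in m, angles in rad, forces in N, time in s.
With the tool pointing down it reaches from about 0.375 to 0.925 m from the base axis. Payload 5.7 kg.
Tool frame: the origin (TCP) lies midway between the tips of the shut fingers; the grasp point (between the pads) lies 19 mm behind it; z points along the fingers, y is the line along which they close (so a half turn about z gives the same grasp; the last joint's range is limited). The gripper opens to 88 mm and grips with 3 to 60 N. Pads are 20 mm wide; open, the fingers measure 115 mm over their backs; the gripper's body (75 mm by 178 mm) begins 61 mm behind the grasp point.
Start: joints at [-1.312, 0.359, 1.51, -0, 1.272, -0.115], TCP at [0.219, -0.559, 0.223] pointing down, gripper open.
Joint ranges: [-2.97, 2.97], [-1.01, 2.36], [0.21, 2.38], [-0.96, 4.11], [0.2, 2.71], [-2.98, 2.98]. Speed limits (rad/s): [2.39, 2.39, 3.14, 3.14, 3.14, 3.14].

## Interface

Orientations are given as a unit quaternion [x, y, z, w].
In Python, from bench import move_ptp, servo_line, goto_joints, move_gripper, sleep, inverse_kinematics, capture, PlanningError, close_job, spot_in, silhouettes, current_clock, current_joint_pos, current_qvel, current_joint_torque, current_position, current_orientation, current_force, current_torque, current_finger_gap, current_grip_force gives the robot as it stands. Calls block until the motion is done:
- move_ptp(position, orientation): joint-space move of the TCP to a pose.
- servo_line(position, orientation=None, rate=0.15, contact_N=None): straight line of the TCP; orientation=None keeps the orientation; rate is the mean speed in m/s. With contact_N (N) it stops when the force on the tool has changed by that much, and returns True; else False.
- goto_joints(angles): joint-space move.
- move_gripper(opening): finger opening in m; the grip force is fixed at half the most; returns when the fingers have stopped.
- sleep(seconds).
- inverse_kinematics(position, orientation): joint angles nearest the present ones, or None.
- capture(name): name is "scene" or "top"; returns a dict with "image" (420x560x3 uint8, blue, green, red), "range_z" (420x560 float32, m along the optical axis (not along the pixel's ray), 0 where there is no reading), "intrinsics" (3x3 intrinsics, pixels), "R" (3x3) and "t" (3): a world point X has camera coordinates R X + t. Camera axes: x right, y down, z forward; pixel columns grow to the right and rows downward; lengths in m; the calibration is good to about 2 mm. A picture is of the moment at which its call begins.
A pose or a line that the arm cannot do raises PlanningError and nothing moves.
- close_job(): hands the job in; it is judged then, once.
Trained networks look in the newest picture that a camera, given by its name, has taken for a name from the list of things; names that differ only in an ending like _2 or _b are one class to them, and where a whole thing is asked for, a point or a joint stands for the part that bears it (a point fixed in the world has none). Each returns a list of dicts, best first, with "conf" (0 to 1); they miss things now and then, are a little off and sometimes report something else, mostly with a low value. They report only what shows in the picture. A call takes as long as a camera call. They do not tell look-alikes from the thing itself.
- spot_in(camera, query): "xy" ([column, row] in pixels, amid what is visible of it).
- silhouettes(camera, query): "region" (420x560 bool, what is visible of it) and "xy" ([column, row] in pixels, amid what is visible of it).
Readings, each from a call of its own:
- current_clock(): time.
- current_joint_pos(): joint angles.
- current_qvel(): joint speeds.
- current_joint_torque(): joint torques, N m.
- current_position(): TCP position.
- current_orientation(): TCP orientation.
- current_force(): force on the tool from outside, world axes, zero at the start.
- current_torque(): the same for the moment, N m.
- current_finger_gap(): finger opening in m.
- current_grip_force(): force on a finger pad.
Only numpy, scipy, OpenCV 4.12 (cv2) and the standard library are available. Lean on these libraries where they do the work, as an engineer would, in place of code of your own. Each camera call takes 0.05 s, during which the arm holds its last target. There are 200 camera calls.

## Task

Pick up the angle gauge by its blue handle and set its flat foot level on top of the round log stake, with the gauge's dial facing along the log. Then, keeping the foot bearing on the log, rock the gauge over until its hanging pointer settles on the red mark, and finish holding it just there: do not let go. Let the pointer swing freely and leave everything else on the bench alone.

Things in the scene. Friction and masses are not known exactly. Their poses are not given: they have to be found in the camera images.
- gauge: Loose angle gauge, 0.28 to 0.46 kg, upright on the bench: brass foot 40 (x) x 100 (y) x 12 (z) mm, flat below; open aluminium frame holding a white scale arc; top bar 100 mm long in y, 16 mm thick, top at z = 116 mm; blue handle above. Origin: centre of the underside, z up, x out of the dial's face (starts within 0.5 rad of world +x), y along the foot. It rocks about its x axis.
- gauge_handle (a point): Centre of the blue handle, 143 mm above the underside; the handle is 24 (x) x 30 (y) x 54 (z) mm, from z = 116 to 170 mm, free on all sides. Gripping it across the 30 mm (fingers closing along y) holds it firmly for rocking. Axes as the gauge's.
- gauge_foot (a point): Centre of the underside of the gauge's foot. Axes as the gauge's.
- pointer (a joint): Swing of the black pendulum pointer about the gauge's x axis, rad: 0 along the gauge's -z, positive takes the tip towards the gauge's +y. It hangs plumb: rolling the gauge by +a about its own x axis makes it read -a. Pivot 98 mm above the underside; swings freely within +-0.6, settles in about 1 s.
- pointer_tip (a point): Tip of the black pointer, 62 mm from the pivot.
- mark (a joint): Where the red mark is locked on the scale arc; same zero, axis and sense as the pointer, -0.40 to -0.19 rad, drawn anew each time. The pointer is on the mark when both read the same. Being negative, it needs the gauge rolled by a positive angle about its own x axis (top towards its -y side).
- mark_tip (a point): Inner end of the red mark, 62 mm from the pivot: the pointer's tip meets this point when on the mark. The mark is a red bar 5 mm wide and 17 mm long on the white arc.
- stake: The log stake, fixed to the bench: a smooth round wooden log of radius 50 mm and 100 mm long lying along its x axis in a dark wooden cradle (110 x 130 mm in x and y, its chocks reach 51 mm high). Origin at the centre of the cradle's underside, on the bench. The log's axis is 58 mm and its top 108 mm above the bench.
- stake_axis (a point): Middle of the log's axis, 58 mm above the bench; x along the log.
- stake_top (a point): Middle of the log's top line, 108 mm above the bench.
- cup: Bystander: blue-green cup, 80 mm wide, 130 mm tall. Origin under its centre.
- jar: Bystander: amber jar with red lid, 72 mm wide, 85 mm tall. Origin under its centre.
- water: Bystander: clear water bottle, 62 mm wide, 190 mm tall. Origin under its centre.
- blank: Bystander: bone-coloured handle blank lying flat, 30 x 150 x 14 mm. Origin under its centre.
- driver: Bystander: screwdriver with wooden handle, lying flat.
- mallet: Bystander: hammer with wooden handle, lying flat.
- pot: Bystander: small green can with steel lid, 56 mm wide, 60 mm tall. Origin under its centre.
Things that resemble listed ones, but are neither listed nor needed, are in the scene too. What is shaped like the gauge but turquoise is not meant.

How it is judged:
On the way, in this order (a step that is already met when the one before it is completed fails the run):
1. the held gauge's foot bears on top of the log, level within about 6 degrees (contact force between gauge and stake above 0.5 N and contact force between the fingers and gauge above 2 N and y of stake_axis in the frame of gauge_foot between -0.045 and 0.045 m and z of stake_axis in the frame of gauge_foot between -0.056 and -0.046 m and x of gauge_foot in the frame of stake_axis between -0.045 and 0.045 m and angle between the x axis of gauge_foot and the x axis of stake_axis, either way round below 0.26 rad and angle between gauge_foot's own z axis and vertical below 0.11 rad), for 0.2 s.
2. rocked on the log until the pointer settles on the red mark, foot still bearing (contact force between gauge and stake above 0.5 N and contact force between the fingers and gauge above 2 N and y of stake_axis in the frame of gauge_foot between -0.045 and 0.045 m and z of stake_axis in the frame of gauge_foot between -0.056 and -0.046 m and x of gauge_foot in the frame of stake_axis between -0.045 and 0.045 m and angle between the x axis of gauge_foot and the x axis of stake_axis, either way round below 0.26 rad and distance between pointer_tip and mark_tip below 0.0033 m and velocity of joint pointer between -0.2 and 0.2 rad/s and linear speed of gauge below 0.02 m/s and contact force between pointer and anything else below 0.02 N), for 0.3 s.
At the end, for the whole second after the job is handed in: Held in the fingers (over 2 N), flat foot bearing on the log (over 0.5 N, its middle within 45 mm of the contact and of the log's middle, dial axis within 15 degrees of the log's); the free pointer rests on the mark: tips within 3.3 mm (3 degrees), under 0.2 rad/s, gauge under 20 mm/s (all of step 2); the arm keeps its last pose, push and grip.
It fails at once if a bystander is moved by more than 3 cm (distance of any of cup, jar, water, blank, driver, mallet, pot from where it was at the start of the episode above 0.03 m).
It fails at once if the pointer is pushed by hand (contact force between the fingers and pointer above 0.3 N).
It also fails if it takes over 42 s, if anything falls off the work surface, if the arm or the gripper's body presses on something with over 40 N, if the wrist force passes 120 N, or if a joint passes its speed limit or range.

## Working session

There is one attempt and no reset: what is moved stays moved. The work goes in short steps, each a Python script; the robot and the scene stay as the last script left them, time stands still between calls to the robot, and variables do not carry over. Pictures are saved under pics/ and viewed, at most 10 in all, crops included, and the job is handed in when it is done.

```bash
ls; mkdir -p pics; cat > h.py <<'E'
import numpy as np, cv2
from bench import *
from scipy.spatial.transform import Rotation as Rn
def pts(c,m):
    v,u=np.nonzero(m&(c["range_z"]>0)); z=c["range_z"][v,u]; K=c["intrinsics"]
    P=np.stack([(u-K[0,2])/K[0,0]*z,(v-K[1,2])/K[1,1]*z,z],1)
    return (P-c["t"])@c["R"], np.stack([u,v],1)
E
python3 - <<'E'
from h import *
for n in ("scene","top"):
    c=capture(n); cv2.imwrite(f"pics/{n}0.png",c["image"])
    print(n,"cam at",-c["R"].T@c["t"])
    for q in ("gauge","gauge_handle","stake","mark","pointer","cup","jar","water","blank","driver","mallet","pot"):
        for d in silhouettes(n,q)[:3]:
            P,_=pts(c,d["region"])
            print(n,q,round(d["conf"],2),np.round(d["xy"]),d["region"].sum(),np.round(np.median(P,0),3) if len(P) else None,np.round(P.min(0),3) if len(P) else "",np.round(P.max(0),3) if len(P) else "")
print(current_clock())
E
```

```text
pics
scene cam at [ 1.14577947 -0.5548041   0.90276639]
scene gauge 0.77 [350. 183.] 1155 [0.628 0.246 0.055] [ 0.52   0.201 -0.003] [0.675 0.448 0.174]
scene gauge 0.69 [314. 172.] 980 [0.503 0.221 0.059] [ 0.391  0.174 -0.004] [0.521 0.394 0.173]
scene gauge_handle 0.64 [354. 188.] 1115 [0.628 0.246 0.056] [ 0.514  0.201 -0.003] [0.672 0.4   0.174]
scene stake 0.79 [203. 258.] 2791 [ 0.556 -0.219  0.077] [ 0.463 -0.272 -0.002] [ 0.588 -0.13   0.112]
scene cup 0.86 [390. 157.] 1025 [0.636 0.399 0.094] [0.591 0.38  0.004] [0.668 0.46  0.134]
scene jar 0.75 [308. 264.] 1027 [ 0.728 -0.047  0.066] [ 0.685 -0.068  0.001] [ 0.753 -0.002  0.09 ]
scene jar 0.26 [314. 170.] 1047 [0.503 0.222 0.057] [ 0.334  0.174 -0.004] [0.522 0.406 0.173]
scene water 0.78 [143. 326.] 1716 [ 0.629 -0.435  0.113] [ 0.472 -0.462 -0.002] [ 0.643 -0.381  0.193]
scene water 0.43 [346. 229.] 506 [0.716 0.118 0.051] [0.683 0.103 0.   ] [0.736 0.157 0.065]
scene blank 0.68 [240. 213.] 474 [ 0.443 -0.023  0.014] [ 0.414 -0.09   0.001] [0.469 0.054 0.02 ]
scene blank 0.63 [314. 174.] 910 [0.502 0.219 0.063] [ 0.388 
[... 1331 characters left out ...]
 [ 0.551 -0.381  0.033]
top cup 0.6 [132. 189.] 780 [0.627 0.438 0.081] [ 0.587  0.38  -0.001] [0.662 0.457 0.136]
top jar 0.87 [285. 161.] 464 [ 0.704 -0.031  0.084] [ 0.676 -0.066  0.008] [0.741 0.002 0.092]
top water 0.74 [421. 194.] 644 [ 0.602 -0.417  0.124] [ 0.574 -0.503 -0.005] [ 0.646 -0.399  0.196]
top water 0.51 [203. 234.] 432 [0.496 0.215 0.113] [ 0.475  0.176 -0.001] [0.514 0.288 0.177]
top blank 0.75 [281. 251.] 511 [ 0.436 -0.013  0.014] [ 0.407 -0.092 -0.006] [0.465 0.059 0.022]
top driver 0.53 [156. 251.] 300 [0.438 0.367 0.023] [ 0.351  0.326 -0.004] [0.481 0.469 0.032]
top mallet 0.88 [408. 246.] 921 [ 0.449 -0.41   0.024] [ 0.285 -0.469 -0.003] [ 0.551 -0.381  0.033]
1.3
```

```bash
python3 - <<'E'
import cv2,numpy as np
a=cv2.imread("pics/scene0.png")[110:330,120:440]; b=cv2.imread("pics/top0.png")[150:280,100:440]
a=cv2.resize(a,None,fx=2.2,fy=2.2,interpolation=cv2.INTER_CUBIC)[:,:700]
cv2.imwrite("pics/a.png",a); cv2.imwrite("pics/b.png",cv2.resize(b,None,fx=2.3,fy=2.3,interpolation=cv2.INTER_CUBIC))
E
```

```text
(no output)
```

View pics/a.png

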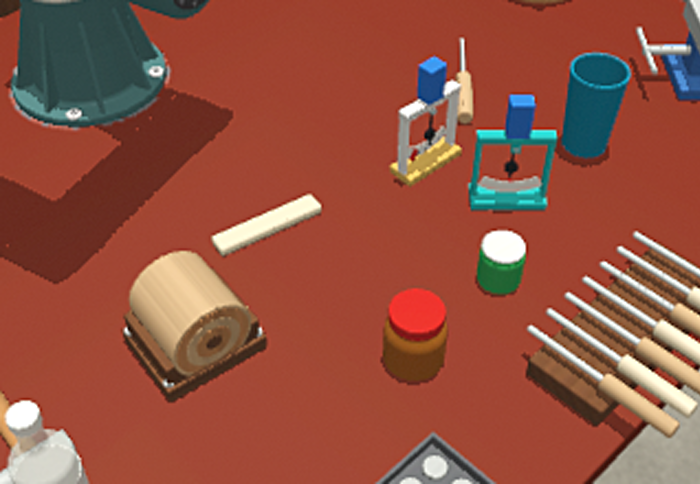

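View pics/b.png

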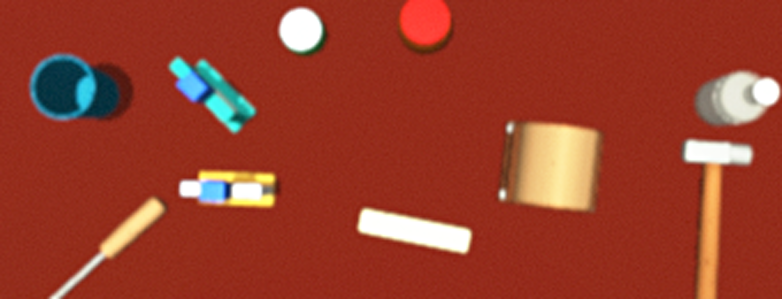

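The real gauge (aluminium and brass, not turquoise) is at about (0.495, 0.22), with its foot nearly along y. The log is at about (0.53, -0.2), with its axis close to x. Next I'll fit both poses.

```bash
python3 - <<'E'
from h import *
from scipy.optimize import least_squares
from scipy.spatial import cKDTree
C={n:capture(n) for n in ("scene","top")}
A=[];B=[]
for n,c in C.items():
    P,uv=pts(c,np.ones((420,560),bool)); col=c["image"][uv[:,1],uv[:,0]].astype(int)
    A.append(P);B.append(col)
    g=(abs(P[:,0]-.495)<.08)&(abs(P[:,1]-.225)<.075)
    blue=g&(col[:,0]>col[:,2]+60)&(col[:,0]>col[:,1]+50)&(P[:,2]>.11)
    t=blue&(P[:,2]>.164)
    print(n,"K",c["intrinsics"][0,0],"handle top",t.sum(),P[t].mean(0).round(4),"bb",P[t].min(0).round(3),P[t].max(0).round(3),"allblue",P[blue].min(0).round(3),P[blue].max(0).round(3))
    brass=g&(P[:,2]<.022)&(P[:,2]>.004)&(col[:,1]>col[:,0]+50)&(col[:,2]>col[:,0]+70)&(col[:,1]>.6*col[:,2])
    if brass.sum()>10:
        r=cv2.minAreaRect(P[brass][:,:2].astype(np.float32)); print(n,"brass",brass.sum(),r, P[brass].mean(0).round(4))
    bar=g&(P[:,2]>.105)&(P[:,2]<.125)&(col.min(1)>100)
    r=cv2.minAreaRect(P[bar][:,:2].astype(np.float32)); print(n,"bar",bar.sum(),r,P[bar].mean(0).round(4))
    # log
    s=(abs(P[:,0]-.53)<.13)&(abs(P[:,1]+.2)<.12)
    L=P[s&(P[:,2]>.075)&(P[:,2]<.13)]
    f=lambda p:(np.hypot((L[:,1]-p[0]-np.tan(p[1])*(L[:,0]-.53))*np.cos(p[1]),L[:,2]-p[2])-.05)
    q=least_squares(f,[-.2,0,.058],loss="soft_l1",f_scale=.002); yw=q.x[1]
    on=abs(f(q.x))<.004; d=np.array([np.cos(yw),np.sin(yw)])
    sx=(L[on][:,:2]-[.53,q.x[0]])@d
    print(n,"log",len(L),on.sum(),q.x.round(4),np.percentile(sx,[0,1,5,95,99,100]).round(4))
E
```

```text
scene K 436.62991034345333 handle top 70 [0.501  0.2248 0.1692] bb [0.487 0.209 0.164] [0.512 0.242 0.174] allblue [0.486 0.209 0.119] [0.513 0.242 0.174]
scene brass 252 ((0.5002713799476624, 0.22732998430728912), (0.10593246668577194, 0.04220152646303177), 84.59104919433594) [0.5057 0.2241 0.0115]
scene bar 135 ((0.4993435740470886, 0.227329820394516), (0.1025969460606575, 0.020275084301829338), 88.66358184814453) [0.5017 0.2193 0.1141]
scene log 1452 1248 [-0.2013 -0.128   0.0577] [-0.0571 -0.0546 -0.0498  0.0436  0.0456  0.0475]
top K 418.70327912105165 handle top 49 [0.4962 0.2239 0.1702] bb [0.484 0.211 0.164] [0.506 0.239 0.175] allblue [0.484 0.211 0.114] [0.506 0.254 0.175]
top brass 149 ((0.4967495799064636, 0.227556973695755), (0.10513727366924286, 0.04349589720368385), 84.26868438720703) [0.4978 0.2138 0.0126]
top bar 114 ((0.49351966381073, 0.22504103183746338), (0.09914134442806244, 0.015542290173470974), 87.35154724121094) [0.4942 0.2188 0.1163]
top log 1090 1015 [-0.2026 -0.1283  0.0584] [-0.0597 -0.0585 -0.0543  0.0361  0.0398  0.0406]
```

```bash
cat >> h.py <<'E'
AX=np.array([.5235,-.2012,.058]); LY=-.128; R0=.05
SGN=0  # tool half turn, 0 or pi
def tool(yaw,roll=0.):   # gauge rotation and tool quaternion
    G=Rn.from_euler("z",yaw)*Rn.from_euler("x",roll)
    return G,(G*Rn.from_euler("z",SGN)*Rn.from_matrix(np.diag([1,-1,-1]))).as_quat()
def foot2tcp(foot,yaw,roll=0.,h=.124,dx=0):
    G,q=tool(yaw,roll); return foot+G.apply([dx,0,h]),q
def on_log(roll,lift=0.,y0=0.):  # rolling without slip
    G,_=tool(LY,roll)
    return foot2tcp(AX+G.apply([0,R0*roll+y0,R0+lift]),LY,roll)
E
python3 - <<'E'
from h import *
import h
for s in (0,np.pi):
    h.SGN=s
    out={}
    for k,(p,q) in {"grasp":foot2tcp(np.array([.498,.2258,0]),-.06),"pre":foot2tcp(np.array([.498,.2258,.1]),-.06),"log0":on_log(0),"log4":on_log(.42),
      "view1":foot2tcp(np.array([.7,-.25,.35]),-.5),"view2":foot2tcp(np.array([.65,-.25,.45]),-.5),"view3":foot2tcp(np.array([.7,-.25,.45]),-.5)}.items():
        j=inverse_kinematics(p,q); print(s,k,p.round(3),None if j is None else np.round(j,2))
E
```

```text
0 grasp [0.498 0.226 0.124] [ 0.3   0.39  1.74 -0.    1.01  1.93]
0 pre [0.498 0.226 0.224] [ 0.3   0.28  1.62 -0.    1.24  1.93]
0 log0 [ 0.524 -0.201  0.232] [-0.49  0.29  1.58 -0.    1.26  1.21]
0 log4 [ 0.517 -0.253  0.225] [-0.79  0.45  1.45  0.33  1.52  0.84]
0 view1 [ 0.7   -0.25   0.474] [-0.44  0.5   0.69 -0.    1.94  1.63]
0 view2 [ 0.65  -0.25   0.574] [-0.47  0.45  0.55 -0.    2.14  1.6 ]
0 view3 [ 0.7   -0.25   0.574] [-0.44  0.56  0.36 -0.    2.22  1.63]
3.141592653589793 grasp [0.498 0.226 0.124] [ 0.3   0.39  1.74 -0.    1.01 -1.21]
3.141592653589793 pre [0.498 0.226 0.224] [ 0.3   0.28  1.62 -0.    1.24 -1.21]
3.141592653589793 log0 [ 0.524 -0.201  0.232] [-0.49  0.29  1.58 -0.    1.26 -1.93]
3.141592653589793 log4 [ 0.517 -0.253  0.225] [-0.79  0.45  1.45  0.33  1.52 -2.3 ]
3.141592653589793 view1 [ 0.7   -0.25   0.474] [-0.44  0.5   0.69 -0.    1.94 -1.51]
3.141592653589793 view2 [ 0.65  -0.25   0.574] [-0.47  0.45  0.55 -0.    2.14 -1.54]
3.141592653589793 view3 [ 0.7   -0.25   0.574] [-0.44  0.56  0.36 -0.    2.22 -1.51]
```

```bash
python3 - <<'E'
from h import *
F=np.array([.498,.2258,0]); Y=-.06
move_ptp([.25,-.52,.36],current_orientation())
move_ptp(*foot2tcp(F+[0,0,.15],Y))
servo_line(*foot2tcp(F,Y),rate=.12)
print(current_clock(),current_position().round(4) if hasattr(current_position(),'round') else current_position())
move_gripper(.02); print("gap",current_finger_gap(),current_grip_force(),current_force())
servo_line(foot2tcp(F+[0,0,.12],Y)[0],rate=.12); print(current_force())
move_ptp(*foot2tcp(np.array([.7,-.25,.40]),-.5)); sleep(1.2)
print(current_clock(),current_finger_gap(),current_position(),current_force())
c=capture("scene"); np.savez("v.npz",**c)
p,q=foot2tcp(np.array([.7,-.25,.40]),-.5)
X=c["R"]@np.array([.7,-.25,.46])+c["t"]; u=c["intrinsics"]@X; u=(u[:2]/u[2]).astype(int); print(u,X[2])
im=c["image"]; x0,y0=max(u[0]-70,0),max(u[1]-90,0); im=im[y0:u[1]+60,x0:u[0]+70]; print(x0,y0)
cv2.imwrite("pics/v1.png",cv2.resize(im,None,fx=4,fy=4,interpolation=cv2.INTER_CUBIC))
E
```

```text
6.2167 [0.4986 0.226  0.1247]
gap 0.030110863527888408 29.960694909095764 [-0.05616789  0.66262224 -1.10075799]
[-0.14008845 -0.80975542 -4.2378408 ]
11.6 0.02943014082108059 [ 0.69999937 -0.25000963  0.52397293] [ 0.1031467   0.38484214 -3.82541469]
[219 168] 0.6888540197111606
149 78
```

View pics/v1.png

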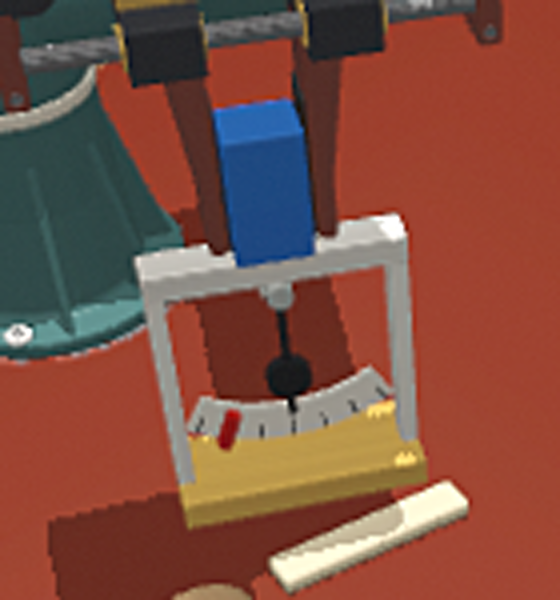

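The gauge is held squarely. The pointer hangs at the centre tick, at crop (293, 405), and the red mark is on the left (-y) side at crop (230, 430). I'll compute the mark angle by ray-plane intersection.

```bash
cat >> h.py <<'E'
def dial(c,uv,tcp,quat,xd=0.):
    """pixel -> gauge-frame points on the plane x=xd, gauge pose taken from the tool"""
    G=Rn.from_quat(quat)*Rn.from_matrix(np.diag([1,-1,-1])); foot=np.array(tcp)-G.apply([0,0,.124])
    o=G.inv().apply(-c["R"].T@c["t"]-foot)
    d=np.c_[uv,np.ones(len(uv))]@np.linalg.inv(c["intrinsics"]).T@c["R"]; d=G.inv().apply(d)
    return o+d*((xd-o[0])/d[:,0])[:,None]
def read(c,tcp,quat,xd=0.):
    v,u=np.mgrid[:420,:560]; uv=np.c_[u.ravel(),v.ravel()]; P=dial(c,uv,tcp,quat,xd)
    b=c["image"].reshape(-1,3).astype(float); r=np.hypot(P[:,1],P[:,2]-.098); th=np.arctan2(P[:,1],.098-P[:,2])
    near=(r>.05)&(r<.085)&(abs(th)<.6)
    w=np.clip((b[:,2]-b[:,1]-30)/140,0,1)*(b[:,1]<70)*near*(b[:,2]>120)*(th<0)   # red
    w*=(np.hypot(r-.0705,0)<.009)*(b[:,1]<b[:,2]*.25)
    k=(b.max(1)<60)&(r>.025)&(r<.06)&(abs(th)<.6)   # black bob/pointer
    return (w@th/w.sum(),w@r/w.sum(),(w>0).sum(),np.sqrt(w@(th-w@th/w.sum())**2/w.sum())),(th[k].mean(),r[k].mean(),k.sum(),th[k].std())
E
python3 - <<'E'
from h import *
c=dict(np.load("v.npz")); p,q=current_position(),current_orientation()
for xd in (0,.004,.008): print(xd,*[np.round(t,4) for t in read(c,p,q,xd)])
im=c["image"]; print(im[178:192,203:211,2]); print(im[178:192,203:211,1])
# overlay rectified
Y,Z=np.meshgrid(np.linspace(-.06,.06,480),np.linspace(.125,-.005,520))
G=Rn.from_quat(q)*Rn.from_matrix(np.diag([1,-1,-1])); f=p-G.apply([0,0,.124])
X=G.apply(np.c_[0*Y.ravel()+.004,Y.ravel(),Z.ravel()])+f; k=(X@c["R"].T+c["t"])@c["intrinsics"].T
m=(k[:,:2]/k[:,2:]).astype(np.float32).reshape(520,480,2)
o=cv2.remap(im,m[...,0],m[...,1],cv2.INTER_CUBIC)
a=int(240); b=int((.125-.098)*4000)
for t in (-.4,-.3,-.2,0,.2): cv2.line(o,(int(a+4000*.062*np.sin(t)),int(b+4000*.062*np.cos(t))),(int(a+4000*.08*np.sin(t)),int(b+4000*.08*np.cos(t))),(0,255,0),1)
cv2.circle(o,(a,b),5,(0,255,0),1); cv2.ellipse(o,(a,b),(248,248),0,50,130,(255,0,255),1)
cv2.imwrite("pics/r1.png",o)
E
```

```text
0 [-3.588e-01  7.050e-02  2.300e+01  1.920e-02] [3.93e-02 4.42e-02 1.13e+02 9.73e-02]
0.004 [-3.785e-01  6.830e-02  2.100e+01  2.030e-02] [3.140e-02 4.200e-02 1.120e+02 1.048e-01]
0.008 [-0.4029  0.0671 16.      0.0216] [2.380e-02 3.900e-02 1.090e+02 1.146e-01]
[[191 189 180 180 155 153 125 126]
 [167 167 162 164 171 170 169 184]
 [153 153 152 172 174 167 158 163]
 [154 153 144 164 177 173 160 153]
 [156 154 142 148 150 157 156 154]
 [155 150 138 130 127 133 150 155]
 [154 143 135 126 125 127 156 155]
 [155 142 135 126 127 135 157 154]
 [149 138 131 125 126 146 153 152]
 [147 133 124 125 131 173 170 170]
 [159 131 123 125 150 197 191 191]
 [174 120 118 128 180 197 193 192]
 [191 166 151 157 194 192 190 190]
 [192 190 188 189 193 191 191 191]]
[[193 191 170 170 127 124  75  76]
 [167 168 165 172 178 175 170 183]
 [151 153 129  82  98 117 168 165]
 [153 154  69  11  19  49 124 156]
 [156 159  48  19  19  34 108 157]
 [156 135  25  18  17  47 132 158]
 [155  72  14  20  14  63 161 155]
 [160  50  19  20  20  80 163 153]
 [135  24  21  15  45 130 159 152]
 [ 70  10  17  17  66 164 157 154]
 [ 79  11  15  18  81 170 158 156]
 [118   0   3  42 133 164 157 156]
 [156 112  80  96 161 158 154 153]
 [159 156 153 153 161 157 156 156]]
```

View pics/r1.png

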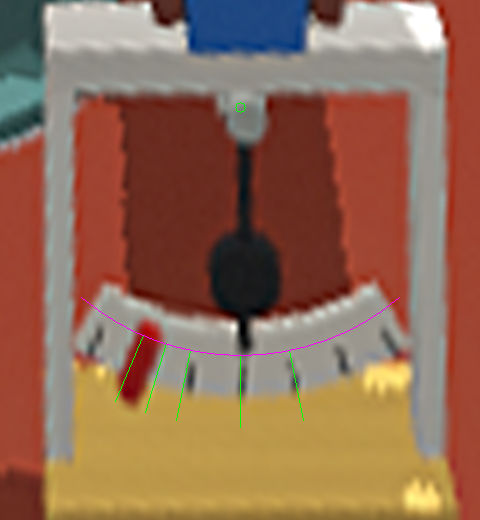

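The mark reads about -0.36 rad. While still close to the camera, I'll roll the gauge in the air and compare pointer and mark in one picture.

```bash
python3 - <<'E'
from h import *
a=.35; G,_=tool(-.5,a); piv=np.array([.73,-.28,.40+.098])
move_ptp(*foot2tcp(piv-G.apply([0,0,.098]),-.5,a)); sleep(1.3)
p,q=current_position(),current_orientation(); c=capture("scene"); np.savez("v2.npz",**c,p=p,q=q)
print(current_clock(),p)
Y,Z=np.meshgrid(np.linspace(-.06,.06,480),np.linspace(.125,-.005,520))
G=Rn.from_quat(q)*Rn.from_matrix(np.diag([1,-1,-1])); f=p-G.apply([0,0,.124])
X=G.apply(np.c_[0*Y.ravel()+.003,Y.ravel(),Z.ravel()])+f; k=(X@c["R"].T+c["t"])@c["intrinsics"].T
m=(k[:,:2]/k[:,2:]).astype(np.float32).reshape(520,480,2)
cv2.imwrite("pics/r2.png",cv2.remap(c["image"],m[...,0],m[...,1],cv2.INTER_CUBIC))
E
```

```text
13.4667 [ 0.72571959 -0.2878706   0.52241966]
```

View pics/r2.png

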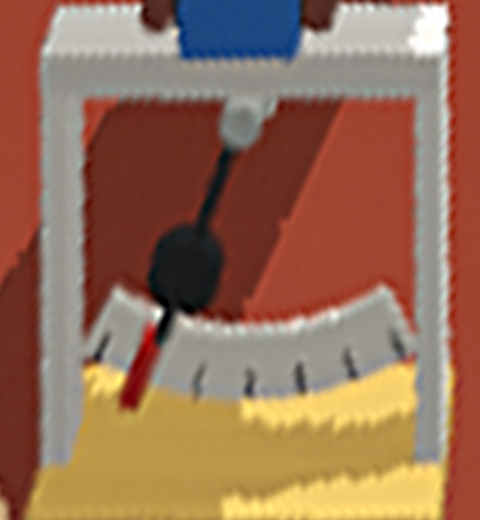

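Pointer sits about 0.033 rad short of the mark, so the roll target is about 0.382. Next I'll level the gauge and land it on the log.

```bash
python3 - <<'E'
from h import *
Y0=-.008
p,q=on_log(0,.10,Y0); move_ptp(p,q); p,q=on_log(0,.012,Y0); servo_line(p,q,rate=.15); sleep(.2)
f0=np.array(current_force()); print(current_clock(),f0.round(2))
p1,_=on_log(0,-.01,Y0); hit=servo_line(p1,rate=.02,contact_N=6); 
sleep(.4)
print(hit,current_clock(),np.round(np.array(current_force())-f0,2),"z err to nominal",current_position()[2]-on_log(0,0,Y0)[0][2],current_finger_gap(),current_grip_force(),np.round(current_torque(),3))
E
```

```text
15.5083 [-0.69  0.93 -5.2 ]
True 16.5833 [ 0.16 -1.08 11.41] z err to nominal -0.00022245395867531714 0.029865472036053754 29.992855489253998 [ 0.118  0.008 -0.012]
```

```bash
python3 - <<'E'
from h import *
Y0=-.008; bias=np.array([-.69,.93,-5.2]); lift=-.0003
for a in np.linspace(0,.382,11)[1:]:
    p,q=on_log(a,lift,Y0); servo_line(p,q,rate=.03)
    n=tool(LY,a)[0].apply([0,0,1]); t=tool(LY,a)[0].apply([0,1,0]); F=np.array(current_force())-bias
    print(round(a,3),round(lift*1e3,2),"N",round(F@n,2),"T",round(F@t,2),round(current_clock(),2),current_finger_gap())
    lift+=np.clip((F@n-9)*3e-5,-4e-4,4e-4)
sleep(1.3)
F=np.array(current_force())-bias; print("N",F@n,current_grip_force(),current_clock())
p,q=current_position(),current_orientation(); print(p-on_log(.382,lift,Y0)[0]); c=capture("scene"); np.savez("v3.npz",**c,p=p,q=q)
Y,Z=np.meshgrid(np.linspace(-.06,.06,480),np.linspace(.125,-.005,520))
G=Rn.from_quat(q)*Rn.from_matrix(np.diag([1,-1,-1])); f=p-G.apply([0,0,.124])
X=G.apply(np.c_[0*Y.ravel()+.003,Y.ravel(),Z.ravel()])+f; k=(X@c["R"].T+c["t"])@c["intrinsics"].T
m=(k[:,:2]/k[:,2:]).astype(np.float32).reshape(520,480,2)
cv2.imwrite("pics/r3.png",cv2.remap(c["image"],m[...,0],m[...,1],cv2.INTER_CUBIC))
E
```

```text
0.038 -0.3 N 6.94 T 0.47 16.92 0.029699822274803226
0.076 -0.36 N 8.78 T 2.55 17.23 0.030187230517320477
0.115 -0.37 N 8.58 T 2.18 17.53 0.029542216384075677
0.153 -0.38 N 9.78 T 3.06 17.84 0.029844199890782925
0.191 -0.36 N 9.94 T 3.32 18.15 0.029589008516026676
0.229 -0.33 N 10.12 T 3.83 18.46 0.03016297479536162
0.267 -0.3 N 10.71 T 2.89 18.77 0.030028741675342693
0.306 -0.24 N 10.06 T 3.96 19.07 0.029648774012187695
0.344 -0.21 N 10.57 T 3.17 19.38 0.02937115823999723
0.382 -0.17 N 9.42 T 4.06 19.69 0.029664959614642217
N 9.636301658151382 29.99350368976593 20.9917
[ 1.56061575e-05 -3.75043009e-04 -3.85451518e-05]
```

View pics/r3.png

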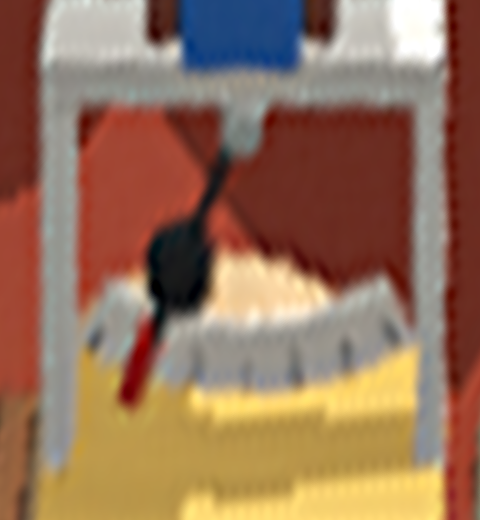

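Foot bears with about 9.6 N, and the pointer lines up with the red bar at rectified (158, 322) to (127, 403). A quick sub-pixel check before handing in.

```bash
python3 - <<'E'
from h import *
for n in ("v2","v3"):
  c=dict(np.load(n+".npz")); p,q=c["p"],c["q"]
  for xd in (-.002,.0,.003):
    Y,Z=np.meshgrid(np.linspace(-.06,.06,480),np.linspace(.125,-.005,520))
    G=Rn.from_quat(q)*Rn.from_matrix(np.diag([1,-1,-1])); f=p-G.apply([0,0,.124])
    X=G.apply(np.c_[0*Y.ravel()+xd,Y.ravel(),Z.ravel()])+f; k=(X@c["R"].T+c["t"])@c["intrinsics"].T
    m=(k[:,:2]/k[:,2:]).astype(np.float32).reshape(520,480,2)
    o=cv2.remap(c["image"],m[...,0],m[...,1],cv2.INTER_LINEAR).astype(int)
    y,z=Y,Z
    red=(o[...,1]<65)&(o[...,2]>95)&(o[...,2]>2.4*o[...,1])&(z<.055)&(z>.015)&(y<-.015)&(y>-.038)
    nl,lab,st,ce=cv2.connectedComponentsWithStats(red.astype(np.uint8)); i=1+st[1:,4].argmax(); red=lab==i
    blk=(o.max(2)<75)&(y>-.035)&(y<.01)&(z<.095)&(z>.035)
    nl,lab,st,ce=cv2.connectedComponentsWithStats(blk.astype(np.uint8)); blk=lab==1+st[1:,4].argmax()
    bob=cv2.morphologyEx(blk.astype(np.uint8),cv2.MORPH_OPEN,cv2.getStructuringElement(cv2.MORPH_ELLIPSE,(31,31)))>0
    b=np.array([y[bob].mean(),z[bob].mean()]); r=np.array([y[red].mean(),z[red].mean()])
    tip=blk&~bob&(z<b[1]-.007); tp=np.array([y[tip].mean(),z[tip].mean()]) if tip.sum() else b*np.nan
    an=lambda v:np.arctan2(v[0],.098-v[1])
    print(n,xd,"bob",an(b).round(4),np.hypot(b[0],.098-b[1]).round(4),"tip",an(tp).round(4),tip.sum(),"mark",an(r).round(4),np.hypot(r[0],.098-r[1]).round(4),red.sum(),"line bob->mark",np.arctan2(r[0]-b[0],b[1]-r[1]).round(4))
E
```

```text
v2 -0.002 bob -0.316 0.047 tip -0.3232 363 mark -0.3578 0.075 1246 line bob->mark -0.4275
v2 0.0 bob -0.3186 0.0452 tip -0.3243 376 mark -0.3603 0.0731 1233 line bob->mark -0.4276
v2 0.003 bob -0.3229 0.0424 tip -0.3281 376 mark -0.3643 0.0702 1221 line bob->mark -0.4273
v3 -0.002 bob -0.3319 0.0485 tip -0.3332 300 mark -0.3535 0.0754 1283 line bob->mark -0.3924
v3 0.0 bob -0.3442 0.0462 tip -0.3427 306 mark -0.3621 0.0731 1276 line bob->mark -0.3928
v3 0.003 bob -0.3655 0.0428 tip -0.3572 314 mark -0.3759 0.0695 1264 line bob->mark -0.3925
```

```bash
python3 - <<'E'
from h import *
p,q=on_log(.394,-.00018,-.008); servo_line(p,q,rate=.01); sleep(1.5)
n=tool(LY,.394)[0].apply([0,0,1]); print("N",(np.array(current_force())-[-.69,.93,-5.2])@n,current_grip_force(),current_clock(),np.abs(current_qvel()).max())
close_job()
E
```

```text
N 10.621837007176357 29.99367982149124 22.8417 0.0006582326579927248
the job is handed in; nothing more can be done
```

I handed the job in at about 23 s with the gauge held on the log, its foot bearing with about 10.6 N, and rolled to 0.394 rad for the red mark. I took no picture after the final 0.012 rad correction, and no verdict was returned.

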